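# Put the bun, the tamper and the pepper mill back on their own places

### The arm

A 6-joint arm with a two-finger parallel gripper is mounted at the origin on a cart in front of the work surface, level with it; the furniture and walls round the work are solid. World frame = base frame: x ahead of the robot, y to its left, z up, the work surface at z = 0. Lengths are in m, angles in rad, forces in N, time in s.
With the tool pointing down it reaches from about 0.3 to 0.875 m from the base axis. Payload 6.4 kg.
Tool frame: the origin (TCP) lies at the very end of the fingers, on their centre line; the grasp point (between the pads) lies 19 mm behind it; z points along the fingers, y is the line along which they close (so a half turn about z gives the same grasp; the last joint's range is limited). The gripper opens to 85 mm and grips with 20 to 120 N. Pads are 22 mm wide; open, the fingers measure 114 mm over their backs; the gripper's body (76 mm by 85 mm) begins 54 mm behind the grasp point. The pads swing forward as they close: fully open they stand 13 mm farther back than shut.
Start: joints at [-1.511, 0.181, 1.607, -0, 1.354, -0.206], TCP at [0.151, -0.555, 0.231] pointing down, gripper open.
Joint ranges: [-2.99, 2.99], [-0.89, 2.07], [0.3, 2.58], [-1.14, 4.28], [0, 2.63], [-3.12, 3.12]. Speed limits (rad/s): [2.57, 2.57, 3.01, 3.14, 3.14, 3.14].

### API

Orientations are given as a unit quaternion [w, x, y, z].
In Python, from bench import ctrl gives the robot as it stands.
- The arm moves only by the tool jog_arm, never from a script. Its argument "series" is a list that holds one entry, the list of rows, each a list of 7 numbers: the shift along the tool's x, y, z in mm, then the turn, a rotation vector about the tool's x, y, z in rad, then the finger opening in mm, from 0 to 85.4. In form: [[[tx, ty, tz, rx, ry, rz, gripper], ...]]. A call has exactly 10 rows; each row shifts and turns the commanded pose from where the row before left it, along the tool's axes as they then stand; what a row does not reach is not made up. A row lasts 1/10 s, in which the tool goes at most 50 mm and 8.59 degrees, less where a joint would pass 70% of its speed; a pose out of reach is approached as far as the arm can. A call with a gripper value outside its range is refused whole. The fingers move at their own pace and stop on an object; the grip force is fixed at half the most. Time passes only in rows, so rows that do not move let the fingers close, or fill a call up. It gives the time, the measured TCP pose, the force, the opening and the grip force at its end, in the units of the state.
- ctrl.get_obs(): the state, without advancing time (a new reading comes with each control period).
- ctrl.camera(name): name is "scene" or "top"; returns a dict with "frame" (384x512x3 uint8, blue, green, red), "z_map" (384x512 float32, m along the optical axis (not along the pixel's ray), 0 where there is no reading), "fx", "fy", "cx", "cy" (pixels), "xyz" and "rotation" of the camera in the world. Camera axes: x right, y down, z forward; pixel columns grow to the right and rows downward; lengths in m; the calibration is good to about 2 mm. A picture is of the moment at which its call begins.
- ctrl.hand_in(): hands the job in; it is judged then, once.
The state is a dict: "time_s": time; "q": joint angles; "dq": joint speeds; "joint_efforts": joint torques, N m; "eef_pos": TCP position; "eef_rot": TCP orientation; "wrist_force": force on the tool from outside, world axes, zero at the start; "torque": the same for the moment, N m; "opening": opening from 0.0 (shut) to 1.0 (fully open); "grasp_force": force on a finger pad.
Only numpy, scipy, OpenCV 4.12 (cv2) and the standard library are available. Lean on these libraries where they do the work, as an engineer would, in place of code of your own. Each camera call takes 0.05 s, during which the arm holds its last target. There are 200 camera calls.

### The job

Near the front edge of the worktop, the bun, the coffee tamper and the pepper mill have been put down on one another's places. Change them round so that the bun sits in the middle of the white saucer, the tamper in the middle of the square black rubber mat and the pepper mill in the middle of the round dark wooden coaster, all upright and let go; the empty marble board is there to park one of them on the way. Tip nothing over, and leave the service bell, the salt shaker and the stirrer cup where they stand.

Things in the scene. Friction and masses are not known exactly. Their poses are not given: they have to be found in the camera images.
- bun: Loose brown bread roll, roughly round, 60 x 62 mm and 39 mm high; origin at the centre of its underside, z up. It lies on the wrong place at the start. Can be gripped across its sides in any direction.
- tamper: Loose coffee tamper, 86 mm high, about 0.4 kg: steel disc foot 58 mm in diameter up to 30 mm, then a dark red-brown wooden knob handle about 39 mm in diameter from 30 to 86 mm; origin at the centre of its underside, z up. Stands on its foot on the wrong place. (A second tamper on a black tray far back beside the grinder belongs to the room and is not meant.)
- pepper_mill: Loose wooden pepper mill, 150 mm high, about 0.2 kg: turned body up to 58 mm in diameter and 108 mm high, above it the head, 50 mm in diameter from 109 to 139 mm (does not turn), and a small metal knob on top; origin at the centre of its underside, z up. (Another mill far off at the left end of the bar is not meant.) Stands on the wrong place.
- saucer: White round saucer, 114 mm in diameter, fixed to the worktop; place of the bun. (The other saucer, far left with a filled cup, is not meant.) Origin at the centre of its underside; things stand 8 mm above it on a flat middle, the rim rises to 14 mm from 38 mm radius outward.
- rubber_mat: Square black rubber tamping mat, 104 x 104 mm, 6 mm thick, fixed to the worktop; place of the tamper. Origin at the centre of its underside, x and y along its edges; its top is 6 mm above the origin.
- coaster: Round dark wooden coaster, 92 mm in diameter, 8 mm thick, flat, fixed to the worktop; place of the pepper mill. Origin at the centre of its underside; its top is 8 mm above the origin.
- marble_board: Small almost square light marble board, 90 (x) x 100 (y) mm, 8 mm thick, fixed to the worktop, empty at the start: the free spot. Origin at the centre of its underside.
- service_bell: Bystander: loose counter bell, 89 mm in diameter and 59 mm high, in front of the grinder, origin at the centre of its underside. To be left alone.
- salt_shaker: Bystander: loose glass salt shaker with a metal top, 44 mm in diameter and 90 mm high, to the right of the bell, origin at the centre of its underside. To be left alone.
- stirrer_cup: Bystander: loose white beaker of wooden stirrers, 73 mm in diameter and 146 mm high with the stirrers, origin at the centre of its underside. To be left alone. (The room also has, fixed: a tall coffee grinder to the right of this beaker, and the espresso machine right of that; the arm must pass in front of both, not through them.)
Things that resemble listed ones, but are neither listed nor needed, are in the scene too. Several things have the shape of the pepper_mill; the one meant has the colours described above.

How it is judged:
At the end, for the whole second after the job is handed in: Bun on saucer, tamper on rubber mat, mill on coaster, each within 15 mm of the middle, standing on it upright (mill, tamper within 0.1 rad, bun 0.25 rad) and at rest; bell, salt shaker and stirrer cup moved less than 20 mm and upright (horizontal distance between bun and saucer below 0.015 m and z of bun in the frame of saucer between 0.002 and 0.016 m and angle between bun's own z axis and vertical below 0.25 rad and linear speed of each of bun, tamper, pepper_mill below 0.02 m/s and angular speed of each of bun, tamper, pepper_mill below 0.2 rad/s and horizontal distance between tamper and rubber_mat below 0.015 m and z of tamper in the frame of rubber_mat between 0 and 0.014 m and angle between each of tamper, pepper_mill, service_bell, salt_shaker, stirrer_cup's own z axis and vertical below 0.1 rad and horizontal distance between pepper_mill and coaster below 0.015 m and z of pepper_mill in the frame of coaster between 0.002 and 0.016 m and distance of each of service_bell, salt_shaker, stirrer_cup from where it was at the start of the episode below 0.02 m); the robot touches nothing.
It fails at once if the bun, the tamper or the pepper mill is tipped over (angle between any of bun, tamper, pepper_mill's own z axis and vertical above 0.8 rad).
It fails at once if the service bell is pushed 20 mm or knocked over (distance of service_bell from where it was at the start of the episode above 0.02 m or angle between service_bell's own z axis and vertical above 0.4 rad).
It fails at once if the salt shaker is pushed 20 mm or knocked over (distance of salt_shaker from where it was at the start of the episode above 0.02 m or angle between salt_shaker's own z axis and vertical above 0.4 rad).
It fails at once if the stirrer cup is pushed 20 mm or knocked over (distance of stirrer_cup from where it was at the start of the episode above 0.02 m or angle between stirrer_cup's own z axis and vertical above 0.4 rad).
It also fails if it takes over 93 s, if anything falls off the work surface, if the arm or the gripper's body presses on something with over 40 N, if the wrist force passes 120 N, or if a joint passes its speed limit or range.

## Working session

There is one attempt and no reset: what is moved stays moved. The work goes in short steps, Python scripts to look and compute and a tool call to move; the robot and the scene stay as the last step left them, time stands still between calls to the robot, and variables do not carry over. Pictures are saved under pics/ and viewed, at most 14 in all, crops included, and the job is handed in when it is done.

Besides the shell and the picture viewer there is one more tool, called after ">>>" by a JSON object that holds its "op" and its "data", one argument or row to a line. jog_arm: Moves the arm, as the interface text tells. Its arguments: {"type":"object","properties":{"series":{"type":"array"}},"required":["series"]}

```bash
mkdir -p pics; ls; python3 - <<'E'
from bench import ctrl
import cv2, numpy as np, pickle
d={}
for n in ("scene","top"):
    c=ctrl.camera(n); d[n]=c; cv2.imwrite(f"pics/{n}0.png",c["frame"])
    print(n,c["fx"],c["fy"],c["cx"],c["cy"],c["xyz"],np.round(c["rotation"],3).tolist(), (c["z_map"]>0).mean())
pickle.dump(d,open("d0.pkl","wb"))
print(ctrl.get_obs())
E
```

```text
pics
scene 396.86829348057915 396.86829348057915 258.5062081808841 187.6011644793606 [-0.21841597  0.8488228   0.8151247 ] [0.179, -0.361, 0.816, -0.415] 0.9960276285807291
top 356.3567190006513 356.3567190006513 255.25074839299484 190.6313066479045 [0.40381713 0.10694982 1.14601826] [0.05, -0.698, 0.712, -0.057] 0.9959869384765625
{'time_s': 0.1, 'q': array([-1.51130338e+00,  1.81480480e-01,  1.60790588e+00,  8.42480567e-06,
        1.35381494e+00, -2.06279034e-01]), 'dq': array([ 0.00013339, -0.0010117 , -0.00276507, -0.00118672,  0.00041009,
       -0.00039238]), 'joint_efforts': array([ 7.45339389e-05, -4.45881486e+01, -3.52238846e+01, -4.37012814e-04,
        4.11871006e-03, -1.84631830e-05]), 'eef_pos': array([ 0.15102689, -0.55429293,  0.23046756]), 'eef_rot': array([-8.01856263e-04,  9.91183442e-01,  1.32494292e-01,  6.30805676e-05]), 'wrist_force': array([-1.03702571,  0.62698712, -0.57986321]), 'torque': array([ 0.03920566,  0.03717569, -0.00198358]), 'grasp_force': 0.0, 'opening': 1.000753496405665}
```

View pics/scene0.png

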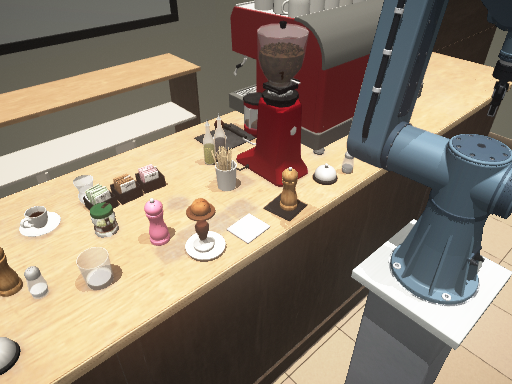

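View pics/top0.png

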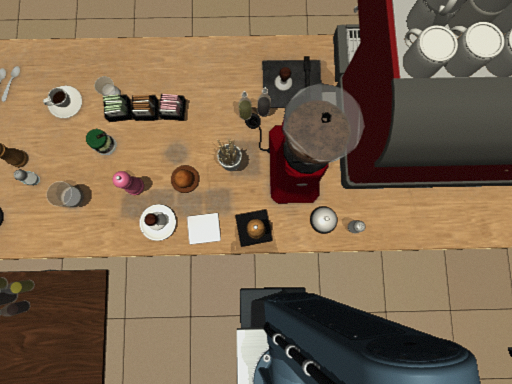

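The scene shows the tamper on the white saucer (scene 203,235; top 158,222) and the bun on the coaster (scene 201,207; top 184,179). The mill stands on the black mat (scene 289,190; top 256,228), and the marble board is empty (top 204,228).

Candidates:
- **Mills:** natural wood at top (256,228), pink at (127,182), and dark at far left (12,155). The wooden one on the mat fits the description.
- **Tampers:** the one on the saucer (158,222) fits. The one on the tray at (284,75) belongs to the room.

I'll confirm these in an enlarged crop.

```bash
cat > h.py <<'E'
import cv2, numpy as np, pickle
from scipy.spatial.transform import Rotation as R
def rot(c): return R.from_quat(np.roll(c["rotation"],-1)).as_matrix()
def ray(c,u,v,z):
    d=rot(c)@np.array([(u-c["cx"])/c["fx"],(v-c["cy"])/c["fy"],1]); return (c["xyz"]+d*(z-c["xyz"][2])/d[2])
def cloud(c):
    v,u=np.mgrid[:384,:512]; z=c["z_map"]
    p=np.stack([(u-c["cx"])/c["fx"]*z,(v-c["cy"])/c["fy"]*z,z],-1)
    return p@rot(c).T+c["xyz"]
def circ(P):  # algebraic circle fit
    A=np.c_[2*P[:,:2],np.ones(len(P))]; s=np.linalg.lstsq(A,(P[:,:2]**2).sum(1),rcond=None)[0]
    return s[0],s[1],np.sqrt(s[2]+s[0]**2+s[1]**2)
E
python3 - <<'E'
from h import *
d=pickle.load(open("d0.pkl","rb"))
a=cv2.resize(d["top"]["frame"][150:260,110:380],None,fx=2.9,fy=2.9,interpolation=2)[:300]
b=cv2.resize(d["scene"]["frame"][150:260,130:360],None,fx=2.7,fy=2.7,interpolation=2)
b=cv2.copyMakeBorder(b,0,0,0,a.shape[1]-b.shape[1],0)
cv2.imwrite("pics/c0.png",np.vstack([a,b[:299]])); 
t=d["top"]; X=cloud(t)
for n,(u,v) in dict(bun=(184,179),tamper=(151,219),mill=(256,228),saucer=(158,222),marble=(204,228),mat=(254,228),bell=(324,219),salt=(357,226),cup=(230,155),pink=(127,182)).items():
    print(n,np.round(X[v,u],3))
E
```

```text
bun [0.612 0.316 0.048]
tamper [0.485 0.403 0.096]
mill [0.45  0.095 0.155]
saucer [0.481 0.4   0.027]
marble [0.46  0.258 0.012]
mat [0.45  0.101 0.155]
bell [ 0.478 -0.117  0.046]
salt [ 0.452 -0.205  0.088]
cup [0.677 0.169 0.083]
pink [0.59  0.464 0.132]
```

View pics/c0.png

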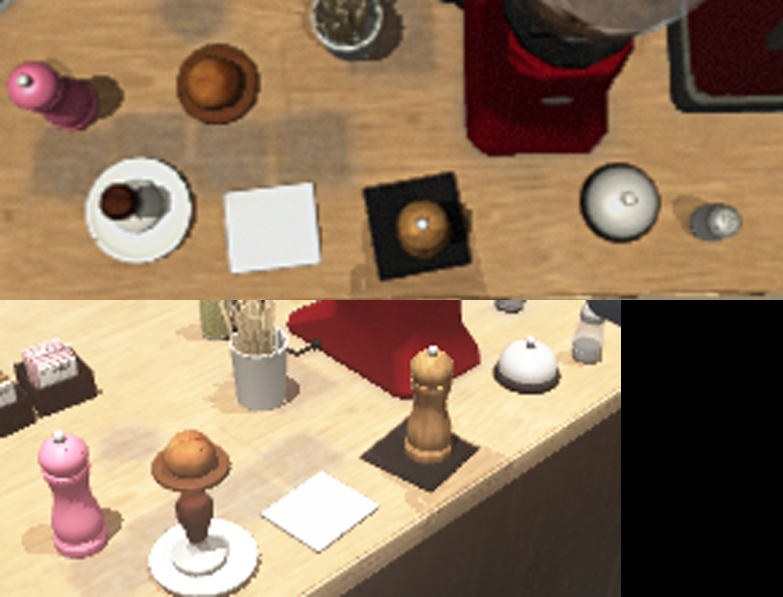

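The crop confirms it: the natural-wood mill is on the black mat, the red-brown-handled tamper is on the white saucer and the bun is on the coaster. The pink mill is a look-alike. Next I measure precise centres.

```bash
cat > meas.py <<'E'
from h import *
def blob(m,u,v):
    m=cv2.morphologyEx(m.astype(np.uint8),cv2.MORPH_OPEN,np.ones((3,3)))
    n,l,s,c=cv2.connectedComponentsWithStats(m); 
    k=l[v,u]
    if k==0:
        ds=[np.hypot(*(c[i]-(u,v))) for i in range(1,n)]; k=1+int(np.argmin(ds))
    return (l==k).astype(np.uint8)
def edge(c,m,z,hull=True):
    P=max(cv2.findContours(m,0,1)[0],key=cv2.contourArea)
    if hull: P=cv2.convexHull(P)
    return P, np.array([ray(c,p[0][0],p[0][1],z)[:2] for p in P])
E
python3 - <<'E'
from meas import *
d=pickle.load(open("d0.pkl","rb"))
for n in ("top","scene"):
    c=d[n]; X=cloud(c); f=c["frame"].astype(int); z=X[...,2]; hsv=cv2.cvtColor(c["frame"],cv2.COLOR_BGR2HSV).astype(int)
    near=lambda x,y,r: np.hypot(X[...,0]-x,X[...,1]-y)<r
    print(n)
    white=(hsv[...,1]<60)&(hsv[...,2]>150)
    for nm,(x,y),zz in (("saucer",(.48,.39),.014),("marble",(.46,.26),.008)):
        px=rot(c).T@(np.array([x,y,zz])-c["xyz"]); u,v=int(px[0]/px[2]*c["fx"]+c["cx"]),int(px[1]/px[2]*c["fy"]+c["cy"])
        m=white&near(x,y,.1)&(z<.04)
        if nm=="saucer": m=m|(near(x,y,.05)&(z<.03)) if n=="top" else m
        b=blob(m,u,v); P,E=edge(c,b,zz)
        if nm=="saucer": print(nm,np.round(circ(E),4))
        else:
            q=cv2.minAreaRect(E.astype(np.float32)); print(nm,np.round(q[0],4),np.round(q[1],4),round(q[2],1))
    # mat
    dark=(hsv[...,2]<60)&near(.455,.1,.1)&(z<.03); b=dark.astype(np.uint8); b=cv2.morphologyEx(b,2,np.ones((3,3)))
    P,E=edge(c,b,.006); q=cv2.minAreaRect(E.astype(np.float32)); print("mat",np.round(q[0],4),np.round(q[1],4),round(q[2],1))
    # coaster (dark brown low), hull
    m=near(.61,.31,.08)&(hsv[...,2]<150)&(hsv[...,1]>110)&(z<.025)
    P,E=edge(c,cv2.morphologyEx(m.astype(np.uint8),2,np.ones((3,3))),.008); print("coaster",np.round(circ(E),4))
    # objects by height bands
    for nm,(x,y),bands in (("bun",(.61,.31),((.025,.035),(.03,.06),(.04,.06))),("tamper",(.48,.39),((.02,.036),(.05,.085),(.088,.11))),("mill",(.45,.1),((.02,.05),(.118,.14),(.15,.17),(.14,.155)))):
        for lo,hi in bands:
            Q=X[near(x,y,.055)&(z>lo)&(z<hi)]
            if len(Q)>8:print(nm,lo,hi,len(Q),"mean",np.round(Q.mean(0),4),"mid",np.round((Q.min(0)+Q.max(0))/2,4),"ext",np.round(np.ptp(Q,0),3),"circ",np.round(circ(Q),4))
E
```

```text
top
saucer [0.4817 0.4019 0.0597]
marble [0.4595 0.2613] [0.0901 0.0998] 5.7
mat [0.4584 0.0991] [0.1013 0.1065] 9.4
coaster [0.6206 0.321  0.0468]
bun 0.025 0.035 53 mean [0.6121 0.3149 0.031 ] mid [0.6192 0.322  0.03  ] ext [0.057 0.057 0.01 ] circ [0.6197 0.3226 0.0279]
bun 0.03 0.06 247 mean [0.6178 0.3206 0.0416] mid [0.6202 0.322  0.0407] ext [0.055 0.057 0.021] circ [0.619  0.3214 0.02  ]
bun 0.04 0.06 159 mean [0.6185 0.3224 0.0447] mid [0.6198 0.3236 0.0458] ext [0.045 0.051 0.011] circ [0.619  0.3226 0.0164]
tamper 0.02 0.036 124 mean [0.4835 0.3975 0.0238] mid [0.4862 0.4024 0.0272] ext [0.053 0.04  0.014] circ [0.4857 0.4054 0.0196]
tamper 0.05 0.085 21 mean [0.4812 0.399  0.0811] mid [0.4862 0.4077 0.0775] ext [0.036 0.039 0.015] circ [0.4866 0.4078 0.019 ]
tamper 0.088 0.11 108 mean [0.4859 0.4064 0.0931] mid [0.4859 0.4059 0.0928] ext [0.036 0.032 0.01 ] circ [0.4859 0.4068 0.0122]
mill 0.02 0.05 28 mean [0.4337 0.0933 0.0357] mid [0.4375 0.094  0.035 ] ext [0.025 0.057 0.03 ] circ [0.4544 0.0943 0.0276]
mill 0.118 0.14 101 mean [0.4522 0.0969 0.1357] mid [0.4535 0.096
[... 1029 characters left out ...]
5 0.4078 0.0676] ext [0.029 0.036 0.035] circ [0.4838 0.4083 0.0147]
tamper 0.088 0.11 85 mean [0.4839 0.4087 0.0924] mid [0.4844 0.4081 0.0927] ext [0.03  0.031 0.009] circ [0.485  0.408  0.0118]
mill 0.02 0.05 135 mean [0.4403 0.108  0.0343] mid [0.4493 0.0976 0.0351] ext [0.049 0.05  0.03 ] circ [0.4526 0.0947 0.0249]
mill 0.118 0.14 115 mean [0.4437 0.1076 0.1315] mid [0.4499 0.0976 0.1291] ext [0.043 0.049 0.022] circ [0.4518 0.0975 0.0206]
mill 0.15 0.17 10 mean [0.4518 0.0982 0.1545] mid [0.453  0.0981 0.154 ] ext [0.013 0.008 0.007] circ [0.4529 0.0983 0.0045]
mill 0.14 0.155 64 mean [0.4497 0.0993 0.1445] mid [0.4529 0.0977 0.1471] ext [0.036 0.033 0.014] circ [0.4514 0.0975 0.0122]
```

Positions (m):

| Thing | x | y |
|---|---|---|
| saucer | 0.482 | 0.4025 |
| marble board | 0.460 | 0.261 |
| mat | 0.458 | 0.099 |
| coaster | 0.6205 | 0.321 |
| bun | 0.6185 | 0.323 |
| tamper | 0.4855 | 0.407 |
| mill | 0.453 | 0.097 |

Plan: tamper to marble, bun to saucer, mill to coaster, tamper to mat. First I square the tool to the world axes and swing in front of the grinder.

>>> {"op": "jog_arm", "data": {
  "series": [
    [[0,0,0,0,0,0.133,85],[0,0,0,0,0,0.133,85],[20,-25,0,0,0,0,85],[26,-38,0,0,0,0,85],[26,-38,0,0,0,0,85],[26,-38,0,0,0,0,85],[26,-38,0,0,0,0,85],[26,-38,0,0,0,0,85],[26,-38,0,0,0,0,85],[26,-38,0,0,0,0,85]]
  ]
}}

```text
time_s: 1.1
eef_pos: [0.3537, -0.262, 0.2311]
eef_rot: [-0.0, 1.0, -0.0, 0.0]
wrist_force: [0.7, -1.2, 0.1]
opening: 0.999
grasp_force: 0.0
```

>>> {"op": "jog_arm", "data": {
  "series": [
    [[2,-40,0,0,0,0,85],[0,-46,0,0,0,0,85],[0,-46,0,0,0,0,85],[0,-46,0,0,0,0,85],[0,-46,0,0,0,0,85],[0,-46,0,0,0,0,85],[0,-46,0,0,0,0,85],[0,-46,0,0,0,0,85],[0,-46,0,0,0,0,85],[2,-46,0,0,0,0,85]]
  ]
}}

```text
time_s: 2.1
eef_pos: [0.3565, 0.1921, 0.2313]
eef_rot: [0.0, 1.0, 0.0, 0.0]
wrist_force: [1.1, -0.9, 0.2]
opening: 0.995
grasp_force: 0.0
```

>>> {"op": "jog_arm", "data": {
  "series": [
    [[14,-24,6,0,0,0,85],[16,-27,8,0,0,0,85],[16,-27,8,0,0,0,85],[16,-27,8,0,0,0,85],[16,-27,8,0,0,0,85],[16,-27,8,0,0,0,85],[16,-27,8,0,0,0,85],[12,-18,6,0,0,0,85],[7,-9,0,0,0,0,85],[0,0,0,0,0,0,85]]
  ]
}}

```text
time_s: 3.1
eef_pos: [0.4864, 0.4038, 0.1702]
eef_rot: [0.0, 1.0, 0.0, -0.001]
wrist_force: [0.1, -0.3, -0.5]
opening: 0.993
grasp_force: 0.0
```

```bash
python3 - <<'E'
from h import *
from bench import ctrl
o=ctrl.get_obs(); print(o["eef_pos"],o["q"].round(2),o["time_s"])
c=ctrl.camera("scene"); X=cloud(c); z=X[...,2]
near=lambda x,y,r: np.hypot(X[...,0]-x,X[...,1]-y)<r
for lo,hi in((.02,.036),(.05,.085),(.088,.11)):
    Q=X[near(.4855,.407,.04)&(z>lo)&(z<hi)]; print(len(Q),np.round(circ(Q),4))
cv2.imwrite("pics/s1.png",cv2.resize(c["frame"][100:292,100:356],None,fx=2.5,fy=2.5))
E
```

```text
[0.48635687 0.40382177 0.17017405] [0.51 0.36 1.51 0.   1.27 2.08] 3.1
159 [0.4858 0.4071 0.0187]
96 [0.484  0.4085 0.0148]
83 [0.485  0.4075 0.0117]
```

View pics/s1.png

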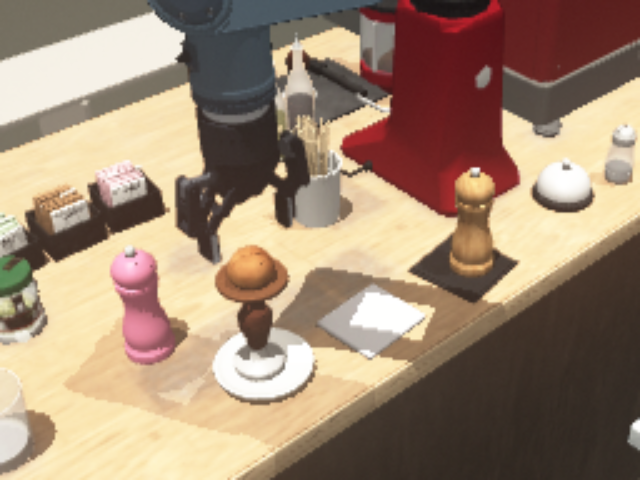

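The crop shows the gripper open above the tamper, fingertips at about crop (212,250) and (290,215), and the tamper at (257,330). Now I descend and grip the knob.

>>> {"op": "jog_arm", "data": {
  "series": [
    [[-1,-3,10,0,0,0,85],[0,0,18,0,0,0,85],[0,0,18,0,0,0,85],[0,0,18,0,0,0,85],[0,0,18,0,0,0,85],[0,0,16,0,0,0,85],[0,0,13,0,0,0,85],[0,0,7,0,0,0,85],[0,0,0,0,0,0,85],[0,0,0,0,0,0,60]]
  ]
}}

```text
time_s: 4.15
eef_pos: [0.4856, 0.4063, 0.0538]
eef_rot: [-0.0, 1.0, -0.0, 0.0]
wrist_force: [0.0, 0.1, -0.6]
opening: 0.848
grasp_force: 0.0
```

>>> {"op": "jog_arm", "data": {
  "series": [
    [[0,0,0,0,0,0,20],[0,0,0,0,0,0,20],[0,0,0,0,0,0,20],[0,0,0,0,0,0,20],[0,0,0,0,0,0,20],[0,0,0,0,0,0,20],[0,0,0,0,0,0,20],[0,0,0,0,0,0,20],[0,0,0,0,0,0,20],[0,0,0,0,0,0,20]]
  ]
}}

```text
time_s: 5.15
eef_pos: [0.4858, 0.4065, 0.0545]
eef_rot: [-0.0, 1.0, -0.0, 0.001]
wrist_force: [-1.9, -0.4, 5.0]
opening: 0.417
grasp_force: 59.3
```

>>> {"op": "jog_arm", "data": {
  "series": [
    [[0,0,-6,0,0,0,20],[0,0,-12,0,0,0,20],[0,0,-16,0,0,0,20],[0,5,-16,0,0,0,20],[-3,15,0,0,0,0,20],[-4,25,0,0,0,0,20],[-6,30,0,0,0,0,20],[-6,30,0,0,0,0,20],[-5,25,0,0,0,0,20],[-2,12,0,0,0,0,20]]
  ]
}}

```text
time_s: 6.15
eef_pos: [0.4591, 0.2623, 0.1045]
eef_rot: [0.0, 1.0, -0.001, 0.0]
wrist_force: [-0.3, 0.5, -4.8]
opening: 0.417
grasp_force: 60.8
```

>>> {"op": "jog_arm", "data": {
  "series": [
    [[0,4,4,0,0,0,20],[0,0,10,0,0,0,20],[0,0,14,0,0,0,20],[0,0,10,0,0,0,20],[0,0,6,0,0,0,20],[0,0,3,0,0,0,20],[0,0,2,0,0,0,20],[0,0,1,0,0,0,20],[0,0,0,0,0,0,20],[0,0,0,0,0,0,20]]
  ]
}}

```text
time_s: 7.15
eef_pos: [0.4599, 0.2605, 0.0551]
eef_rot: [-0.0, 1.0, 0.0, 0.001]
wrist_force: [-5.2, -1.9, 10.0]
opening: 0.417
grasp_force: 61.8
```

Contact is made at the same height, so I release slowly.

>>> {"op": "jog_arm", "data": {
  "series": [
    [[0,0,0,0,0,0,45],[0,0,0,0,0,0,55],[0,0,0,0,0,0,70],[0,0,0,0,0,0,80],[0,0,-10,0,0,0,80],[0,0,-20,0,0,0,80],[0,0,-25,0,0,0,80],[0,0,-25,0,0,0,80],[0,0,-20,0,0,0,80],[0,0,-10,0,0,0,80]]
  ]
}}

```text
time_s: 8.15
eef_pos: [0.4604, 0.2605, 0.1661]
eef_rot: [-0.001, 1.0, -0.0, 0.002]
wrist_force: [0.9, 0.1, 0.4]
opening: 0.937
grasp_force: 0.0
```

>>> {"op": "jog_arm", "data": {
  "series": [
    [[8,-4,0,0,0,0,85],[20,-8,0,0,0,0,85],[25,-10,0,0,0,0,85],[25,-10,0,0,0,0,85],[25,-10,0,0,0,0,85],[25,-10,5,0,0,0,85],[18,-6,15,0,0,0,85],[10,-4,20,0,0,0,85],[2,-1,20,0,0,0,85],[0,0,10,0,0,0,85]]
  ]
}}

```text
time_s: 9.15
eef_pos: [0.6159, 0.3226, 0.0888]
eef_rot: [0.001, 1.0, -0.0, -0.003]
wrist_force: [-0.8, 0.5, 0.8]
opening: 0.996
grasp_force: 0.0
```

```bash
python3 - <<'E'
from h import *
from bench import ctrl
o=ctrl.get_obs(); print(o["eef_pos"],o["time_s"])
c=ctrl.camera("scene"); X=cloud(c); z=X[...,2]
near=lambda x,y,r: np.hypot(X[...,0]-x,X[...,1]-y)<r
for x,y,lo,hi in((.618,.323,.025,.035),(.618,.323,.04,.06),(.46,.26,.02,.036),(.46,.26,.088,.11)):
    Q=X[near(x,y,.04)&(z>lo)&(z<hi)]; print(len(Q),np.round(circ(Q),4))
cv2.imwrite("pics/s2.png",cv2.resize(c["frame"][100:292,100:356],None,fx=2.5,fy=2.5))
E
```

```text
[0.61588384 0.32259256 0.08882254] 9.15
64 [0.6189 0.3234 0.0268]
107 [0.6176 0.3243 0.0162]
148 [0.4586 0.2622 0.019 ]
75 [0.4571 0.2621 0.0122]
```

View pics/s2.png

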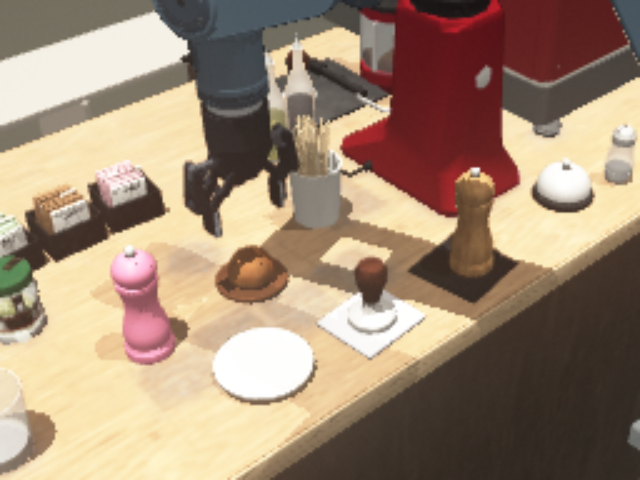

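The tamper stands upright on the marble at crop (372,300), with its centre near (0.459, 0.262). The bun is untouched at crop (252,268), below the open gripper.

>>> {"op": "jog_arm", "data": {
  "series": [
    [[2,-1,10,0,0,0,85],[0,0,15,0,0,0,85],[0,0,15,0,0,0,85],[0,0,15,0,0,0,85],[0,0,12,0,0,0,85],[0,0,8,0,0,0,85],[0,0,3,0,0,0,85],[0,0,0,0,0,0,75],[0,0,0,0,0,0,70],[0,0,0,0,0,0,65]]
  ]
}}

```text
time_s: 10.2
eef_pos: [0.6199, 0.3243, 0.0162]
eef_rot: [-0.0, 1.0, -0.0, 0.001]
wrist_force: [0.6, -0.1, 0.0]
opening: 0.761
grasp_force: 0.0
```

>>> {"op": "jog_arm", "data": {
  "series": [
    [[0,0,0,0,0,0,50],[0,0,0,0,0,0,45],[0,0,0,0,0,0,45],[0,0,0,0,0,0,45],[0,0,0,0,0,0,45],[0,0,0,0,0,0,45],[0,0,0,0,0,0,45],[0,0,-3,0,0,0,45],[0,0,-8,0,0,0,45],[0,0,-10,0,0,0,45]]
  ]
}}

```text
time_s: 11.2
eef_pos: [0.6188, 0.324, 0.0364]
eef_rot: [0.0, 1.0, -0.0, -0.001]
wrist_force: [-0.9, -0.2, -0.5]
opening: 0.653
grasp_force: 62.9
```

>>> {"op": "jog_arm", "data": {
  "series": [
    [[0,0,-10,0,0,0,45],[-5,-2,-10,0,0,0,45],[-12,-7,-5,0,0,0,45],[-20,-12,0,0,0,0,45],[-25,-14,0,0,0,0,45],[-25,-14,0,0,0,0,45],[-22,-13,0,0,0,0,45],[-16,-9,0,0,0,0,45],[-9,-5,0,0,0,0,45],[-3,-2,0,0,0,0,45]]
  ]
}}

```text
time_s: 12.2
eef_pos: [0.4812, 0.4028, 0.0614]
eef_rot: [0.0, 1.0, 0.001, -0.0]
wrist_force: [-0.6, -0.5, -0.7]
opening: 0.657
grasp_force: 62.9
```

>>> {"op": "jog_arm", "data": {
  "series": [
    [[0,0,0,0,0,0,45],[0,0,0,0,0,0,45],[0,0,4,0,0,0,45],[0,0,8,0,0,0,45],[0,0,9,0,0,0,45],[0,0,5,0,0,0,45],[0,0,2,0,0,0,45],[0,0,0,0,0,0,45],[0,0,0,0,0,0,45],[0,0,0,0,0,0,45]]
  ]
}}

```text
time_s: 13.2
eef_pos: [0.4826, 0.4023, 0.0337]
eef_rot: [-0.0, 1.0, -0.0, 0.0]
wrist_force: [0.8, -0.3, -1.6]
opening: 0.654
grasp_force: 62.9
```

```bash
python3 - <<'E'
from h import *
from bench import ctrl
c=ctrl.camera("scene"); X=cloud(c); z=X[...,2]
o=ctrl.get_obs(); print(o["eef_pos"])
cv2.imwrite("pics/s3.png",cv2.resize(c["frame"][170:290,130:290],None,fx=4,fy=4))
E
```

```text
[0.48252134 0.40234632 0.03373812]
```

View pics/s3.png

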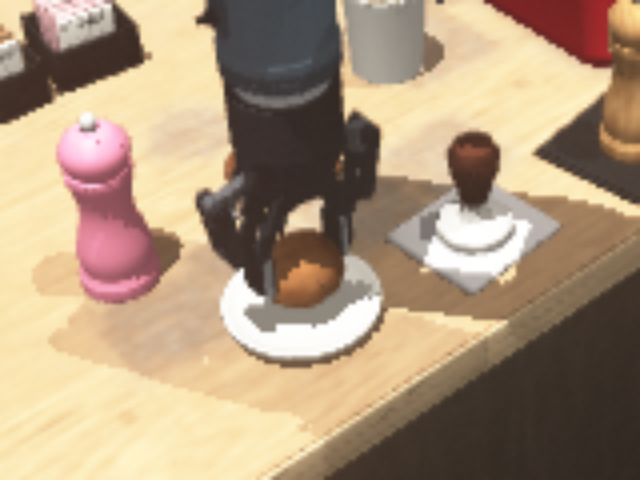

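The bun is held level above the saucer at crop (307,268). I lower the rest and release.

>>> {"op": "jog_arm", "data": {
  "series": [
    [[0,0,5,0,0,0,45],[0,0,6,0,0,0,45],[0,0,4,0,0,0,45],[0,0,2,0,0,0,45],[0,0,0,0,0,0,45],[0,0,0,0,0,0,45],[0,0,0,0,0,0,58],[0,0,0,0,0,0,65],[0,0,0,0,0,0,75],[0,0,0,0,0,0,80]]
  ]
}}

```text
time_s: 14.25
eef_pos: [0.4822, 0.402, 0.016]
eef_rot: [0.0, 1.0, -0.0, -0.0]
wrist_force: [0.8, 0.6, 0.2]
opening: 0.94
grasp_force: 0.0
```

>>> {"op": "jog_arm", "data": {
  "series": [
    [[0,0,-8,0,0,0,85],[0,0,-15,0,0,0,85],[0,0,-25,0,0,0,85],[0,0,-25,0,0,0,85],[0,0,-30,0,0,0,85],[-5,10,-30,0,0,0,85],[-10,20,-30,0,0,0,85],[-10,30,-20,0,0,0,85],[-5,40,0,0,0,0,85],[0,45,0,0,0,0,85]]
  ]
}}

```text
time_s: 15.25
eef_pos: [0.4522, 0.2568, 0.2019]
eef_rot: [-0.001, 1.0, 0.001, 0.002]
wrist_force: [1.5, 0.2, -0.6]
opening: 0.995
grasp_force: 0.0
```

>>> {"op": "jog_arm", "data": {
  "series": [
    [[0,35,0,0,0,0,85],[0,35,0,0,0,0,85],[0,30,0,0,0,0,85],[0,25,0,0,0,0,85],[0,17,0,0,0,0,85],[0,10,0,0,0,0,85],[0,3,0,0,0,0,85],[0,0,0,0,0,0,85],[0,0,0,0,0,0,85],[0,0,0,0,0,0,85]]
  ]
}}

```text
time_s: 16.25
eef_pos: [0.4521, 0.1028, 0.1993]
eef_rot: [-0.0, 1.0, 0.0, -0.0]
wrist_force: [-0.6, -0.2, 0.8]
opening: 0.998
grasp_force: 0.0
```

```bash
python3 - <<'E'
from h import *
from bench import ctrl
o=ctrl.get_obs(); print(o["eef_pos"],o["time_s"])
c=ctrl.camera("scene"); X=cloud(c); z=X[...,2]
near=lambda x,y,r: np.hypot(X[...,0]-x,X[...,1]-y)<r
for x,y,lo,hi in((.482,.4025,.025,.035),(.482,.4025,.04,.06),(.453,.097,.118,.14),(.453,.097,.15,.17)):
    Q=X[near(x,y,.04)&(z>lo)&(z<hi)]; print(len(Q),np.round(circ(Q),4))
cv2.imwrite("pics/s4.png",cv2.resize(c["frame"][100:292,130:386],None,fx=2.5,fy=2.5))
E
```

```text
[0.45213846 0.10282599 0.19931905] 16.25
79 [0.4822 0.4025 0.0274]
143 [0.4798 0.4038 0.0157]
112 [0.452  0.0976 0.0205]
11 [0.4536 0.0981 0.0047]
```

View pics/s4.png

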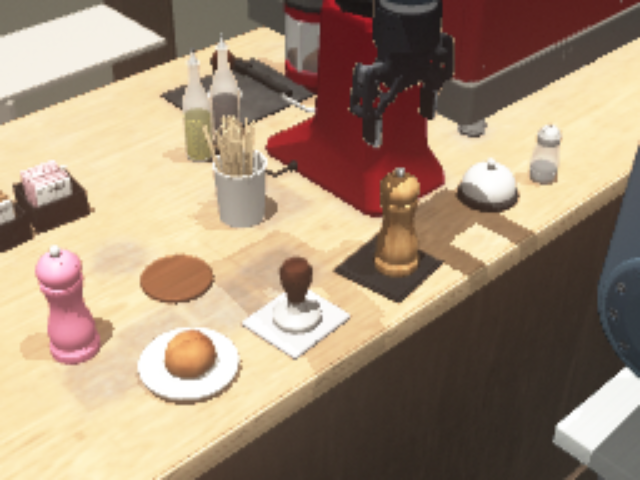

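The bun sits centred on the saucer at crop (189,355), measured (0.482, 0.4025). The mill stands at crop (398,220) under the gripper, and the coaster is free at (177,278). I grip the mill by its head.

>>> {"op": "jog_arm", "data": {
  "series": [
    [[1,5,8,0,0,0,85],[0,0,15,0,0,0,85],[0,0,17,0,0,0,85],[0,0,17,0,0,0,85],[0,0,15,0,0,0,85],[0,0,12,0,0,0,85],[0,0,8,0,0,0,85],[0,0,0,0,0,0,85],[0,0,0,0,0,0,70],[0,0,0,0,0,0,62]]
  ]
}}

```text
time_s: 17.3
eef_pos: [0.4539, 0.0971, 0.108]
eef_rot: [0.0, 1.0, -0.0, 0.001]
wrist_force: [0.1, -0.2, 0.1]
opening: 0.726
grasp_force: 0.0
```

>>> {"op": "jog_arm", "data": {
  "series": [
    [[0,0,0,0,0,0,55],[0,0,0,0,0,0,50],[0,0,0,0,0,0,45],[0,0,0,0,0,0,38],[0,0,0,0,0,0,35],[0,0,0,0,0,0,35],[0,0,0,0,0,0,35],[0,0,0,0,0,0,35],[0,0,0,0,0,0,35],[0,0,0,0,0,0,35]]
  ]
}}

```text
time_s: 18.3
eef_pos: [0.4542, 0.0969, 0.1084]
eef_rot: [0.0, 1.0, -0.0, 0.001]
wrist_force: [-0.5, -1.7, 6.2]
opening: 0.545
grasp_force: 60.7
```

>>> {"op": "jog_arm", "data": {
  "series": [
    [[0,0,-5,0,0,0,35],[0,0,-12,0,0,0,35],[0,0,-17,0,0,0,35],[0,0,-17,0,0,0,35],[3,-4,-12,0,0,0,35],[6,-9,-7,0,0,0,35],[10,-14,0,0,0,0,35],[14,-19,0,0,0,0,35],[17,-23,0,0,0,0,35],[18,-24,0,0,0,0,35]]
  ]
}}

```text
time_s: 19.3
eef_pos: [0.5217, 0.1917, 0.177]
eef_rot: [-0.0, 1.0, -0.0, -0.0]
wrist_force: [0.6, -0.2, -2.3]
opening: 0.546
grasp_force: 61.5
```

>>> {"op": "jog_arm", "data": {
  "series": [
    [[18,-24,0,0,0,0,35],[18,-24,0,0,0,0,35],[18,-24,0,0,0,0,35],[16,-22,0,0,0,0,35],[13,-17,0,0,0,0,35],[9,-12,0,0,0,0,35],[5,-6,0,0,0,0,35],[2,-2,0,0,0,0,35],[0,0,0,0,0,0,35],[0,0,0,0,0,0,35]]
  ]
}}

```text
time_s: 20.3
eef_pos: [0.6199, 0.3206, 0.1771]
eef_rot: [0.0, 1.0, -0.0, -0.0]
wrist_force: [0.2, 0.5, -2.1]
opening: 0.545
grasp_force: 61.5
```

```bash
python3 - <<'E'
from meas import *
from bench import ctrl
c=ctrl.camera("scene"); X=cloud(c); z=X[...,2]; hsv=cv2.cvtColor(c["frame"],cv2.COLOR_BGR2HSV).astype(int)
near=lambda x,y,r: np.hypot(X[...,0]-x,X[...,1]-y)<r
m=(near(.62,.321,.052)&(z>.004)&(z<.02)&(hsv[...,2]<140)).astype(np.uint8)
P,E=edge(c,m,.008); print("coaster",np.round(circ(E),4), m.sum())
for lo,hi in((.08,.1),(.1,.12),(.12,.15),(.15,.18)):
    Q=X[near(.62,.321,.04)&(z>lo)&(z<hi)]; print(lo,len(Q),np.round(circ(Q),4),Q[:,2].min().round(3))
cv2.imwrite("pics/s5.png",cv2.resize(c["frame"][120:240,130:290],None,fx=4,fy=4))
E
```

```text
coaster [0.6259 0.302  0.0277] 180
0.08 112 [0.6187 0.3178 0.0258] 0.081
0.1 101 [0.6183 0.3189 0.0244] 0.1
0.12 145 [0.6177 0.3198 0.0193] 0.12
0.15 94 [0.6154 0.3222 0.0172] 0.15
```

View pics/s5.png

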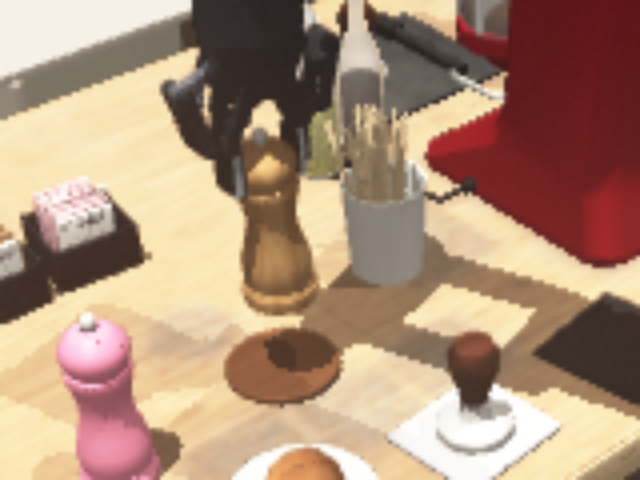

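The mill hangs upright, its base at crop (280,300), over the coaster at (283,365). The coaster fit was spoiled by the shadow, so I keep the first top-view value.

>>> {"op": "jog_arm", "data": {
  "series": [
    [[1,-1,6,0,0,0,35],[0,0,12,0,0,0,35],[0,0,14,0,0,0,35],[0,0,12,0,0,0,35],[0,0,9,0,0,0,35],[0,0,6,0,0,0,35],[0,0,4,0,0,0,35],[0,0,2,0,0,0,35],[0,0,2,0,0,0,35],[0,0,0,0,0,0,35]]
  ]
}}

```text
time_s: 21.35
eef_pos: [0.6215, 0.3222, 0.1107]
eef_rot: [-0.0, 1.0, -0.0, 0.0]
wrist_force: [-0.6, -0.0, -1.2]
opening: 0.546
grasp_force: 61.5
```

>>> {"op": "jog_arm", "data": {
  "series": [
    [[0,0,1,0,0,0,35],[0,0,1,0,0,0,35],[0,0,0,0,0,0,35],[0,0,0,0,0,0,48],[0,0,0,0,0,0,50],[0,0,0,0,0,0,54],[0,0,0,0,0,0,60],[0,0,0,0,0,0,70],[0,0,0,0,0,0,80],[0,0,0,0,0,0,85]]
  ]
}}

```text
time_s: 22.35
eef_pos: [0.6212, 0.3221, 0.1082]
eef_rot: [0.0, 1.0, -0.0, -0.0]
wrist_force: [-1.1, -0.5, 0.8]
opening: 0.999
grasp_force: 0.0
```

>>> {"op": "jog_arm", "data": {
  "series": [
    [[0,0,-6,0,0,0,85],[0,0,-12,0,0,0,85],[0,0,-20,0,0,0,85],[0,0,-25,0,0,0,85],[0,0,-25,0,0,0,85],[-5,0,-5,0,0,0,85],[-20,4,0,0,0,0,85],[-30,10,0,0,0,0,85],[-35,15,0,0,0,0,85],[-35,15,0,0,0,0,85]]
  ]
}}

```text
time_s: 23.35
eef_pos: [0.4943, 0.2776, 0.2006]
eef_rot: [0.0, 1.0, 0.0, -0.0]
wrist_force: [0.6, -0.4, 0.4]
opening: 0.999
grasp_force: 0.0
```

>>> {"op": "jog_arm", "data": {
  "series": [
    [[-18,8,0,0,0,0,85],[-10,5,5,0,0,0,85],[-5,2,10,0,0,0,85],[-1,1,10,0,0,0,85],[0,0,5,0,0,0,85],[0,0,0,0,0,0,85],[0,0,0,0,0,0,85],[0,0,0,0,0,0,85],[0,0,0,0,0,0,85],[0,0,0,0,0,0,85]]
  ]
}}

```text
time_s: 24.35
eef_pos: [0.4625, 0.2622, 0.1715]
eef_rot: [-0.0, 1.0, -0.0, 0.0]
wrist_force: [-0.3, 0.1, 0.3]
opening: 0.993
grasp_force: 0.0
```

```bash
python3 - <<'E'
from meas import *
from bench import ctrl
o=ctrl.get_obs(); print(o["eef_pos"],o["time_s"])
for n in ("scene","top"):
    c=ctrl.camera(n); X=cloud(c); z=X[...,2]; hsv=cv2.cvtColor(c["frame"],cv2.COLOR_BGR2HSV).astype(int)
    near=lambda x,y,r: np.hypot(X[...,0]-x,X[...,1]-y)<r
    for nm,x,y,lo,hi in(("tamper",.459,.262,.02,.036),("tamper",.459,.262,.05,.085),("tamper",.459,.262,.088,.1),("mill",.62,.321,.02,.05),("mill",.62,.321,.12,.142),("mill",.62,.321,.152,.17)):
        Q=X[near(x,y,.045)&(z>lo)&(z<hi)]
        if len(Q)>8: print(n,nm,len(Q),np.round(circ(Q),4),Q.mean(0).round(4))
    m=((hsv[...,2]<75)&near(.458,.099,.085)&(z<.02)&(z>-.01)).astype(np.uint8); m=cv2.morphologyEx(m,2,np.ones((3,3)))
    P,E=edge(c,m,.006); q=cv2.minAreaRect(E.astype(np.float32)); print("mat",np.round(q[0],4),np.round(q[1],4),q[2])
    if n=="scene": cv2.imwrite("pics/s6.png",cv2.resize(c["frame"][120:290,130:350],None,fx=3,fy=3))
E
```

```text
[0.46249376 0.26219994 0.17154632] 24.35
scene tamper 150 [0.4571 0.263  0.0189] [0.4536 0.2663 0.0238]
scene tamper 83 [0.456  0.2632 0.0139] [0.4489 0.2693 0.0708]
scene tamper 73 [0.4576 0.2625 0.0117] [0.4566 0.263  0.0923]
scene mill 147 [0.6218 0.3192 0.0253] [0.6062 0.3286 0.0345]
scene mill 113 [0.6211 0.3221 0.021 ] [0.6098 0.3299 0.1333]
scene mill 11 [0.6235 0.3218 0.0052] [0.6222 0.3231 0.1569]
mat [0.4567 0.1047] [0.1033 0.1006] 11.587891578674316
top tamper 21 [0.4571 0.2429 0.0084] [0.4542 0.2422 0.023 ]
top mill 39 [0.623  0.3197 0.0269] [0.6191 0.3013 0.0334]
top mill 98 [0.6223 0.3209 0.022 ] [0.6192 0.3176 0.1371]
top mill 14 [0.6222 0.3216 0.0041] [0.6218 0.3214 0.158 ]
mat [0.4589 0.1016] [0.1059 0.1052] 9.532602310180664
```

View pics/s6.png

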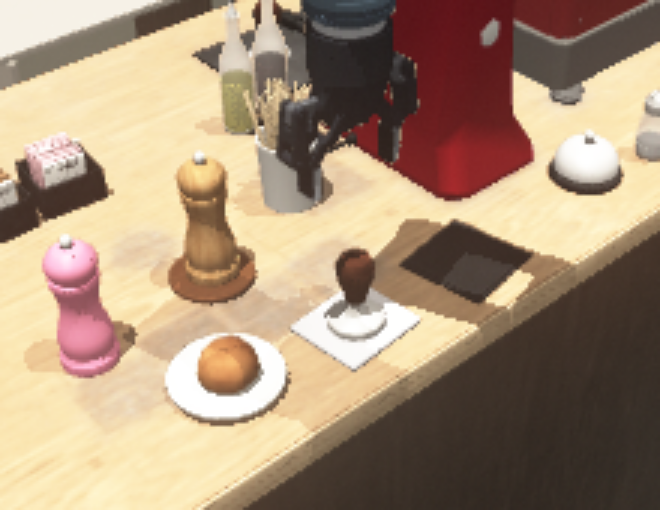

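The mill stands centred on the coaster at crop (212,230), measured (0.622, 0.3205). The bun is on the saucer at (228,365), the tamper on the marble at (355,290), and the mat is free at (468,260). I put the mat centre at about (0.458, 0.101). Now the tamper.

>>> {"op": "jog_arm", "data": {
  "series": [
    [[-4,0,10,0,0,0,85],[0,0,18,0,0,0,85],[0,0,18,0,0,0,85],[0,0,18,0,0,0,85],[0,0,18,0,0,0,85],[0,0,15,0,0,0,85],[0,0,13,0,0,0,85],[0,0,7,0,0,0,85],[0,0,0,0,0,0,85],[0,0,0,0,0,0,60]]
  ]
}}

```text
time_s: 25.45
eef_pos: [0.4585, 0.2622, 0.0546]
eef_rot: [-0.0, 1.0, -0.0, 0.0]
wrist_force: [0.9, 0.5, -0.4]
opening: 0.853
grasp_force: 0.0
```

>>> {"op": "jog_arm", "data": {
  "series": [
    [[0,0,0,0,0,0,45],[0,0,0,0,0,0,35],[0,0,0,0,0,0,20],[0,0,0,0,0,0,20],[0,0,0,0,0,0,20],[0,0,0,0,0,0,20],[0,0,0,0,0,0,20],[0,0,0,0,0,0,20],[0,0,0,0,0,0,20],[0,0,0,0,0,0,20]]
  ]
}}

```text
time_s: 26.45
eef_pos: [0.4591, 0.2621, 0.0553]
eef_rot: [-0.0, 1.0, -0.0, 0.001]
wrist_force: [-0.9, -2.3, 6.7]
opening: 0.415
grasp_force: 59.4
```

>>> {"op": "jog_arm", "data": {
  "series": [
    [[0,0,-6,0,0,0,20],[0,0,-12,0,0,0,20],[0,0,-16,0,0,0,20],[0,6,-16,0,0,0,20],[0,16,0,0,0,0,20],[0,28,0,0,0,0,20],[0,34,0,0,0,0,20],[0,34,0,0,0,0,20],[0,25,0,0,0,0,20],[0,13,0,0,0,0,20]]
  ]
}}

```text
time_s: 27.45
eef_pos: [0.4579, 0.1045, 0.1047]
eef_rot: [0.0, 1.0, -0.001, -0.0]
wrist_force: [-0.9, 0.1, -5.0]
opening: 0.416
grasp_force: 60.8
```

>>> {"op": "jog_arm", "data": {
  "series": [
    [[0,5,4,0,0,0,20],[0,0,10,0,0,0,20],[0,0,14,0,0,0,20],[0,0,10,0,0,0,20],[0,0,6,0,0,0,20],[0,0,3,0,0,0,20],[0,0,2,0,0,0,20],[0,0,1,0,0,0,20],[0,0,1,0,0,0,20],[0,0,0,0,0,0,20]]
  ]
}}

```text
time_s: 28.45
eef_pos: [0.4585, 0.1011, 0.0536]
eef_rot: [-0.0, 1.0, -0.0, 0.0]
wrist_force: [-1.2, 0.1, -4.4]
opening: 0.418
grasp_force: 60.8
```

Not yet touching (the wrist still carries the weight), so I lower another 2 mm and let go.

>>> {"op": "jog_arm", "data": {
  "series": [
    [[0,0,1,0,0,0,20],[0,0,1,0,0,0,20],[0,0,0,0,0,0,20],[0,0,0,0,0,0,40],[0,0,0,0,0,0,48],[0,0,0,0,0,0,60],[0,0,0,0,0,0,75],[0,0,0,0,0,0,85],[0,0,0,0,0,0,85],[0,0,0,0,0,0,85]]
  ]
}}

```text
time_s: 29.45
eef_pos: [0.4581, 0.1012, 0.0512]
eef_rot: [-0.0, 1.0, -0.0, -0.0]
wrist_force: [-0.7, -0.0, -0.7]
opening: 0.997
grasp_force: 0.0
```

>>> {"op": "jog_arm", "data": {
  "series": [
    [[0,0,-8,0,0,0,85],[0,0,-20,0,0,0,85],[0,0,-25,0,0,0,85],[0,0,-25,0,0,0,85],[0,0,-30,0,0,0,85],[0,0,-30,0,0,0,85],[-15,-10,-10,0,0,0,85],[-25,-20,0,0,0,0,85],[-25,-30,0,0,0,0,85],[-10,-10,0,0,0,0,85]]
  ]
}}

```text
time_s: 30.45
eef_pos: [0.3813, 0.1727, 0.1998]
eef_rot: [-0.0, 1.0, 0.001, -0.0]
wrist_force: [1.1, 0.4, -0.6]
opening: 0.99
grasp_force: 0.0
```

```bash
python3 - <<'E'
from meas import *
from bench import ctrl
o=ctrl.get_obs(); print(o["eef_pos"],o["time_s"])
c=ctrl.camera("scene"); X=cloud(c); z=X[...,2]
near=lambda x,y,r: np.hypot(X[...,0]-x,X[...,1]-y)<r
for nm,x,y,lo,hi in(("tamper",.458,.101,.02,.036),("tamper",.458,.101,.05,.08),("tamper",.458,.101,.085,.1),("mill",.62,.321,.02,.05),("mill",.62,.321,.152,.17),("bun",.482,.4025,.025,.035)):
    Q=X[near(x,y,.045)&(z>lo)&(z<hi)]
    if len(Q)>8: print(nm,len(Q),np.round(circ(Q),4),Q[:,2].max().round(3))
cv2.imwrite("pics/s7.png",cv2.resize(c["frame"][120:290,130:370],None,fx=3,fy=3))
E
```

```text
[0.38129074 0.17268356 0.19975688] 30.45
tamper 85 [0.4588 0.1018 0.0163] 0.036
tamper 62 [0.4556 0.1036 0.0128] 0.08
tamper 60 [0.4576 0.1017 0.0121] 0.093
mill 151 [0.6221 0.3194 0.0256] 0.05
mill 12 [0.6237 0.3217 0.005 ] 0.161
bun 69 [0.4809 0.4033 0.0266] 0.035
```

View pics/s7.png

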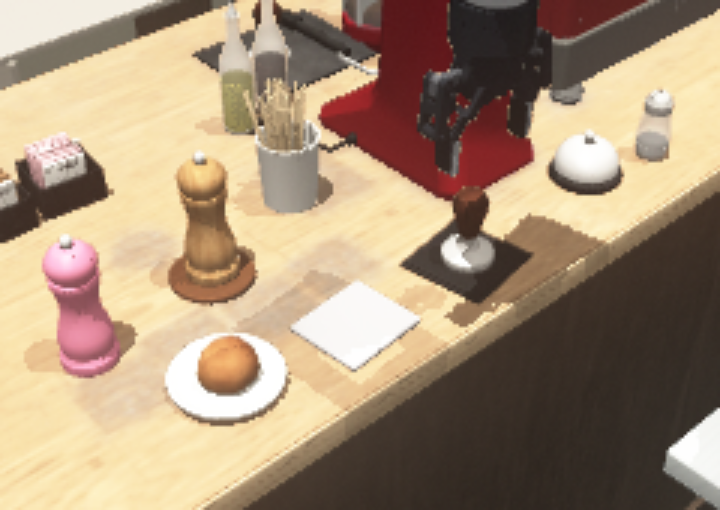

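All three stand upright and centred: tamper on the mat at crop (468,235), mill on the coaster at (212,230), bun on the saucer at (228,365). The bystanders have not moved and the gripper is clear, so I hand the job in.

```bash
python3 -c "
from bench import ctrl
print(ctrl.hand_in())"
```

```text
the job is handed in; nothing more can be done
None
```

The job is handed in: the bun is on the saucer, the tamper on the rubber mat and the pepper mill on the coaster, each upright, let go and within about 3 mm of the middle by my camera measurements, though the hand-in returned no verdict.

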